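# Click the display-light dimmer from off to soft

## Task

The shop is opening: switch on the display lights at the dimmer with the blue band. Touch its knurled dial with a fingertip and turn it clockwise by friction, just one click, from OFF (black circle) to SOFT (one orange dot), not on to BRIGHT, then take the hand clear. Press only lightly, do not grip or lift anything, leave the yellow-banded dimmer as it is set and the goods where they lie.

Things in the scene. Friction and masses are not known exactly. Their poses are not given: they have to be found in the camera images.
- dimmer_blue: round white light dimmer with a blue band round its side, 136 mm across, 26 mm high, fixed to the table; origin under its centre, on the dial's axis, z up. Marks on its top, 56 mm from the axis: OFF (black circle, white centre) 0.7 rad from body -x towards -y, SOFT (one orange dot) along body -x, BRIGHT (two orange dots) 0.7 rad from -x towards +y. Yaw differs by up to 0.6 rad either way
- dial_blue (a joint): blue dimmer's dial, rad, grows clockwise seen from above; clicks at 0 (OFF), 0.7 (SOFT), 1.4 (BRIGHT), stops 0.05 beyond. Starts at OFF. A spring resists with up to about 0.09 N m for the first 0.35 rad from OFF, then pulls on to SOFT; let go within 0.2 rad of a click position, it settles there
- dial_blue_top (a point): centre of the blue dimmer's dial top, a flat rubbery face 50 mm above the table. The dial is grey with a black top, knurled, 91 mm across (too wide to pinch), rim 27 to 50 mm above the table. A fingertip pressed on the top face about 33 mm from the axis with about 8 N and moved round about the axis carries the dial along with little slip
- dial_blue_pointer (a point): outer end of the white pointer line on the blue dimmer's dial, on its top face 43 mm from the axis, 50 mm above the table top; turns with the dial and points at the mark of the present setting
- dimmer_yellow: round white light dimmer with a yellow band round its side, 136 mm across, 26 mm high, fixed to the table; origin under its centre, on the dial's axis, z up. Marks on its top, 56 mm from the axis: OFF (black circle, white centre) 0.7 rad from body -x towards -y, SOFT (one orange dot) along body -x, BRIGHT (two orange dots) 0.7 rad from -x towards +y. Yaw differs by up to 0.6 rad either way
- dial_yellow (a joint): yellow dimmer's dial, rad, grows clockwise seen from above; clicks at 0 (OFF), 0.7 (SOFT), 1.4 (BRIGHT), stops 0.05 beyond. Starts at SOFT. A spring resists with up to about 0.09 N m for the first 0.35 rad from OFF, then pulls on to SOFT; let go within 0.2 rad of a click position, it settles there
- dial_yellow_top (a point): centre of the yellow dimmer's dial top, a flat rubbery face 50 mm above the table. The dial is grey with a black top, knurled, 91 mm across (too wide to pinch), rim 27 to 50 mm above the table. A fingertip pressed on the top face about 33 mm from the axis with about 8 N and moved round about the axis carries the dial along with little slip
- dial_yellow_pointer (a point): outer end of the white pointer line on the yellow dimmer's dial, on its top face 43 mm from the axis, 50 mm above the table top; turns with the dial and points at the mark of the present setting
- coasters_sun: loose bystander: tied stack of mustard-yellow crochet coasters, 132x135x37 mm, origin under its centre
- case_sage: loose bystander: pink-and-sage striped crochet glasses sleeve, 208x91x25 mm, origin under its centre
- scrubby_teal: loose bystander: round teal crochet face scrubby with a paper tag, 89x88x45 mm, origin under its centre
- scrubby_peach: loose bystander: round peach crochet face scrubby with a paper tag, 88x88x43 mm, origin under its centre

How it is judged:
By the outcome, as a careful person would: the job done as asked, in the order asked, and still so for the second after the job is handed in, with the robot touching nothing.
It also fails if it takes over 40 s, if anything falls off the work surface, if the arm or the gripper's body presses on something with over 40 N, if the wrist force passes 120 N, or if a joint passes its speed limit or range.

## Robot

A 7-joint arm with a two-finger parallel gripper is mounted at the origin on a cart in front of the work surface, level with it; the furniture and walls round the work are solid. World frame = base frame: x ahead of the robot, y to its left, z up, the work surface at z = 0. Lengths are in mm, angles in rad, forces in N, time in s.
With the tool pointing down it reaches from about 400 to 850 mm from the base axis. Payload 6.9 kg.
Tool frame: the origin (TCP) lies at the very end of the fingers, on their centre line; the grasp point (between the pads) lies env.tcp_to_grasp behind it (env.tcp_to_grasp is the distance from the TCP to the grasp point, in mm); z points along the fingers, y is the direction in which the jaws open and shut (so a half turn about z gives the same grasp; the last joint's range is limited). The gripper opens to 85 mm and grips with 20 to 120 N. Pads are 22 mm wide; open, the fingers measure 114 mm over their backs; the gripper's body (76 mm by 85 mm) begins 54 mm behind the grasp point. The pads swing forward as they close: fully open they stand 13 mm farther back than shut.
Start: joints at [1.444, 0.507, -0.238, 1.5, 0.126, 1.149, -0.155], TCP at [143.552, -608.28, 231.275] pointing down, gripper open.
Joint ranges: [-3.08, 3.08], [-0.24, 2.05], [-1.43, 1.35], [0, 2.5], [-1.52, 4.66], [0.17, 1.96], [-2.89, 2.89]. Speed limits (rad/s): [2.39, 2.39, 3.14, 3.14, 3.14, 3.14, 3.14].

## Interface

Orientations are given as a unit quaternion [x, y, z, w].
In Python, from plant import observe, vision, env, finder gives the robot as it stands.
- The arm moves only by the tool servo_tool, never from a script. Its argument "series" is a list of rows, each an object with "gripper": the closure in counts, from 0 (fully open) to 255 (shut); "offset": the shift along the tool's x, y, z in mm, a list of three; "twist": the turn about the tool's z in rad. A call has 1 to 20 rows; each row shifts and turns the commanded pose from where the row before left it, along the tool's axes as they then stand; what a row does not reach is not made up. A row lasts 1/12 s, in which the tool goes at most 41.7 mm and 7.16 degrees, less where a joint would pass 70% of its speed; a pose out of reach is approached as far as the arm can. A call with a gripper value outside its range is refused whole. The fingers move at their own pace and stop on an object; the grip force is fixed at half the most. Time passes only in rows, so rows that do not move let the fingers close. It gives the time, the measured TCP pose, the force and the opening at its end, in the units of the state.
- observe(): the state, without advancing time (a new reading comes with each control period).
- vision.camera(name): name is "scene" or "top"; returns (picture, depth): 384x512x3 uint8, red, green, blue; 384x512 float32, mm along the optical axis (not along the pixel's ray), 0 where there is no reading.
- vision.camera_model(name): a dict with "fx", "fy", "cx", "cy" (pixels), "rvec" (rotation vector, rad) and "tvec" (3), from world to camera coordinates, as OpenCV has them. Camera axes: x right, y down, z forward; pixel columns grow to the right and rows downward; lengths in mm; the calibration is good to about 2 mm. A picture is of the moment at which its call begins. camera_model takes no time and is no camera call.
- env.sign_off(): hands the job in, once; it reports no verdict.
Trained networks look in the newest picture that a camera, given by its name, has taken for a name from the list of things; names that differ only in an ending like _2 or _b are one class to them, and where a whole thing is asked for, a point or a joint stands for the part that bears it (a point fixed in the world has none). Each returns a list of dicts, best first, with "confidence" (0 to 1); they miss things now and then, are a little off and sometimes report something else, mostly with a low value. They report only what shows in the picture. A call takes as long as a camera call.
- finder.find_in(name, camera): "at" ([column, row] in pixels, amid what is visible of it).
- finder.place_of(name, camera): "at" ([column, row] in pixels: a listed point, or the origin of a listed thing).
The state is a dict: "time_s": time; "joint_positions": joint angles; "joint_velocities": joint speeds; "tau": joint torques, N m; "eef_pos": TCP position; "ee_rot": TCP orientation; "contact_force": force on the tool from outside, world axes, zero at the start; "torque": the same for the moment, N m; "grip_width": finger opening in mm.
Only numpy, scipy, OpenCV 4.12 (cv2) and the standard library are available. Lean on these libraries where they do the work, as an engineer would, in place of code of your own. Each camera call takes 0.05 s, during which the arm holds its last target.

## Working session

There is one attempt and no reset: what is moved stays moved. The work goes in short steps, Python scripts to look and compute and a tool call to move; the robot and the scene stay as the last step left them, time stands still between calls to the robot, and variables do not carry over. Pictures are saved under pics/ and viewed, and the job is handed in when it is done.

Besides the shell and the picture viewer there is one more tool, called after "Emit:" as name([rows], argument=value, ...), one row to a line, values as JSON. servo_tool: Moves the arm, as the interface text tells. Its arguments: {"type":"object","properties":{"series":{"type":"array","items":{"type":"object","properties":{"gripper":{"type":"number"},"offset":{"type":"array","items":{"type":"number"}},"twist":{"type":"number"}}}}},"required":["series"]}

```bash
mkdir -p pics; ls; cat > h.py <<'E'
from plant import observe, vision, env, finder
import numpy as np, cv2
from scipy.spatial.transform import Rotation as R
def ray(cam,uv,z):
    m=vision.camera_model(cam);Rm=cv2.Rodrigues(np.array(m["rvec"],float))[0];t=np.array(m["tvec"],float).ravel()
    d=Rm.T@np.array([(uv[0]-m["cx"])/m["fx"],(uv[1]-m["cy"])/m["fy"],1]);c=-Rm.T@t
    return c+d*(z-c[2])/d[2]
E
python3 - <<'E'
from h import *
s=observe();print({k:np.round(v,3) for k,v in s.items()},env.tcp_to_grasp)
for c in("scene","top"):
    p,d=vision.camera(c);cv2.imwrite(f"pics/{c}0.png",p[:,:,::-1])
    for n,z in(("dial_blue_top",50),("dial_blue_pointer",50),("dimmer_blue",0),("dial_yellow_top",50),("dial_yellow_pointer",50)):
        for r in finder.place_of(n,c)[:2]: print(c,n,np.round(r["at"],1),round(r["confidence"],2),np.round(ray(c,r["at"],z),1))
E
```

```text
pics
{'time_s': np.float64(0.0), 'joint_positions': array([ 1.445,  0.508, -0.237,  1.501,  0.126,  1.149, -0.155]), 'joint_velocities': array([ 0.001, -0.001, -0.   ,  0.001, -0.001,  0.001,  0.   ]), 'tau': array([ 0.0000e+00, -6.2060e+01, -2.1860e+00, -2.4965e+01,  1.3000e-02,
        1.2000e-02, -0.0000e+00]), 'eef_pos': array([ 143.355, -607.804,  230.405]), 'ee_rot': array([ 0.993,  0.116, -0.   , -0.001]), 'contact_force': array([ 0.159, -0.471, -0.338]), 'torque': array([-0.013,  0.026, -0.061]), 'grip_width': np.float64(85.3)} 18.700000000000003
scene dial_blue_top [241.3 213.1] 0.58 [501.9 124.3  50. ]
scene dial_blue_top [255.  204.7] 0.5 [486.8  62.9  50. ]
scene dial_blue_pointer [255.5 205.6] 0.69 [482.7  65.7  50. ]
scene dimmer_blue [241.9 219.8] 0.89 [512.1 110.2   0. ]
scene dial_yellow_top [289.4 166.2] 0.66 [ 501.3 -193.2   50. ]
scene dial_yellow_top [241.5 218.2] 0.65 [486.4 144.1  50. ]
scene dial_yellow_pointer [295.2 169.6] 0.54 [ 471.4 -187.3   50. ]
top dial_blue_top [223.7 210.1] 0.58 [511.   96.8  50. ]
top dial_blue_pointer [232.4 222.4] 0.76 [472.   68.2  50. ]
top dimmer_blue [221.4 217. ] 0.8 [495.2 107.8   0. ]
top dial_yellow_top [311.5 216.6] 0.96 [ 493.7 -182.3   50. ]
top dial_yellow_pointer [308.5 228.1] 0.57 [ 457.  -172.4   50. ]
```

```bash
python3 - <<'E'
import cv2
a=cv2.imread("pics/top0.png");b=cv2.imread("pics/scene0.png")
cv2.imwrite("pics/t1.png",cv2.resize(a,(768,576)));cv2.imwrite("pics/s1.png",cv2.resize(b,(768,576)))
cv2.imwrite("pics/t2.png",cv2.resize(a[180:250,190:270],(800,600),interpolation=cv2.INTER_CUBIC)[:, :])
E
```

```text
(no output)
```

View pics/t1.png

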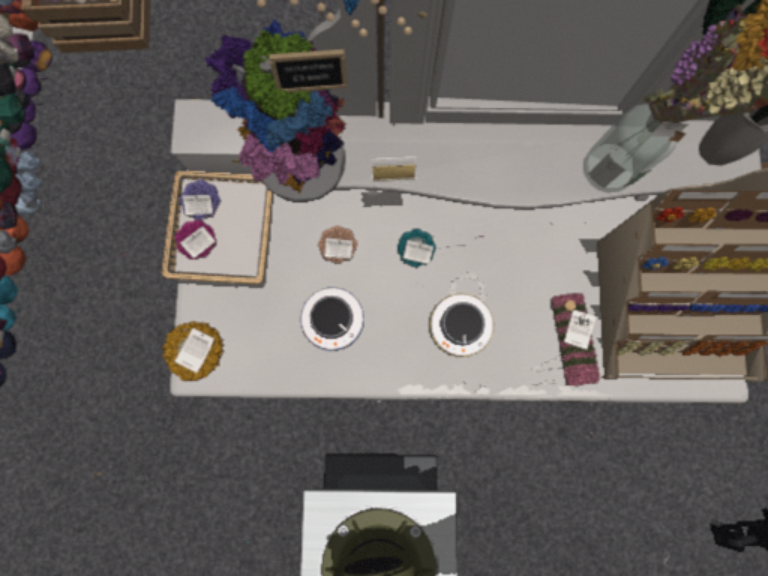

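View pics/s1.png

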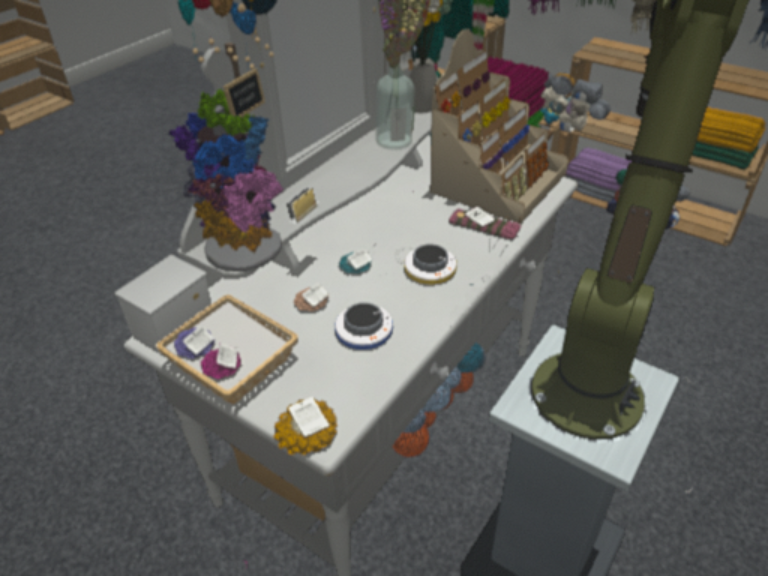

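View pics/t2.png

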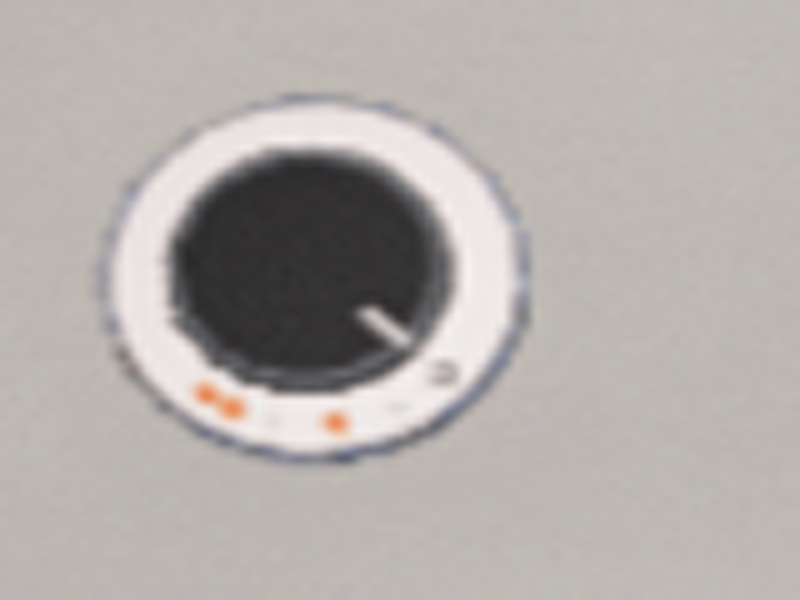

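The blue dimmer is the left one: dial centre about (221,211) px in the top image, pointer on the black OFF circle. Yellow (right) is at SOFT. Next I'll refine the geometry and check the path for obstacles.

```bash
python3 - <<'E'
from h import *
p,d=vision.camera("top")
for nm,(c0,c1,r0,r1) in dict(blue=(195,250,188,236),yellow=(282,335,192,242)).items():
    g=p[r0:r1,c0:c1].max(2)
    m=(g<75).astype(np.uint8);n,l,st,ce=cv2.connectedComponentsWithStats(m);k=1+np.argmax(st[1:,4])
    pts=[q[0]+[c0,r0] for q in cv2.findContours((l==k).astype(np.uint8),0,1)[0][0]]
    W=np.array([ray("top",q,50)[:2] for q in pts]);c,r=cv2.minEnclosingCircle(W.astype(np.float32));print(nm,st[k],np.round(c),r, ray("top",ce[k]+[c0,r0],50)[:2])
    o=((p[...,0].astype(int)-p[...,2])>70)[r0:r1,c0:c1].astype(np.uint8)
    n,l,st,ce=cv2.connectedComponentsWithStats(o)
    for i in range(1,n):print(' orange',st[i,4],np.round(ray("top",ce[i]+[c0,r0],26)[:2],1))
print('ptr',ray("top",[230.5-.5,220-.5],50))
print('off',ray("top",[234-.5,223.4-.5],26))
m=vision.camera_model("top");print(m)
# heights map
Rm=cv2.Rodrigues(np.array(m["rvec"],float))[0];t=np.array(m["tvec"],float).ravel()
v,u=np.mgrid[:384,:512];X=np.stack([(u-m["cx"])/m["fx"]*d,(v-m["cy"])/m["fy"]*d,d],-1);Wd=(X-t)@Rm
for y in range(-900,500,100):
    row=[]
    for x in range(0,900,100):
        s=(abs(Wd[...,0]-x-50)<50)&(abs(Wd[...,1]-y-50)<50)&(d>0);row.append(int(np.percentile(Wd[s][:,2],99)) if s.sum()>3 else None)
    print(y,row)
E
```

```text
blue [ 13  11  25  24 463] [509. 108.] 39.48645782470703 [509.76389934 109.17416024]
 orange 10 [461.  135.8]
 orange 5 [453.1  99.3]
yellow [ 15  11  24  26 450] [ 496. -171.] 42.0937614440918 [ 499.742405   -172.85659987]
 orange 9 [ 455.  -137.9]
 orange 4 [ 442.1 -175.4]
ptr [481.16803784  76.04008046  50.        ]
off [473.22159083  66.03002433  26.        ]
{'fx': 395.66341158886115, 'fy': 395.66341158886115, 'cx': 257.1235210534965, 'cy': 195.72815419145937, 'rvec': array([ 2.14186556, -2.11500787,  0.20016777]), 'tvec': array([ -15.95769011,  558.48319681, 1215.10615977])}
-900 [-739, -740, -736, -738, None, None, None, None, None]
-800 [-740, -739, -737, 70, 132, 217, 244, 156, 277]
-700 [-739, 254, -739, 48, 135, 222, 394, 158, 319]
-600 [-738, 374, -737, 49, 131, 219, 420, 585, 544]
-500 [-737, -737, -738, 67, 140, 208, 327, 640, 644]
-400 [-738, -738, -739, 7, 17, 17, 6, 157, 185]
-300 [-738, -738, -738, 5, 52, 52, 6, 157, 185]
-200 [17, 5, -737, 5, 54, 54, 33, 156, 194]
-100 [299, 15, -737, 5, 5, 5, 38, 211, 559]
0 [295, 15, -739, 5, 52, 54, 38, 663, 645]
100 [16, 4, -738, 5, 53, 54, 38, 561, 613]
200 [-740, -738, -739, 5, 5, 68, 69, 479, 492]
300 [-739, -739, -740, 30, 38, 69, 86, 92, 151]
400 [-740, -740, -738, 28, 35, 69, 86, 93, 151]
```

Emit:
servo_tool([
  {"gripper": 255,"offset": [12,-9,0]},
  {"gripper": 255,"offset": [23,-17,0]},
  {"gripper": 255,"offset": [23,-17,0]},
  {"gripper": 255,"offset": [23,-17,0]},
  {"gripper": 255,"offset": [23,-17,0]},
  {"gripper": 255,"offset": [23,-17,0]},
  {"gripper": 255,"offset": [23,-17,0]},
  {"gripper": 255,"offset": [23,-17,0]},
  {"gripper": 255,"offset": [23,-17,0]},
  {"gripper": 255,"offset": [23,-17,0]},
  {"gripper": 255,"offset": [23,-17,0]},
  {"gripper": 255,"offset": [23,-17,0]},
  {"gripper": 255,"offset": [23,-17,0]},
  {"gripper": 255,"offset": [23,-17,0]},
  {"gripper": 255,"offset": [12,-9,0]},
])

```text
$.series[0]: bad value
```

```bash
cat > st.py <<'E'
from h import *
s=observe();r=R.from_quat(s["ee_rot"]).as_matrix();print(s["time_s"],np.round(s["eef_pos"],1),np.round(r[:,0],3),np.round(r[:,2],3),"q",np.round(s["joint_positions"],2),"F",np.round(s["contact_force"],1),np.round(s["torque"],2),s["grip_width"])
C=np.array([509,108,50.])
import sys
if len(sys.argv)>1: 
    T=C+[33*np.cos(.233),33*np.sin(.233),float(sys.argv[1])]
    print("tool delta",np.round(r.T@(T-s["eef_pos"]),1))
v=s["eef_pos"]-C;print("rad",np.hypot(v[0],v[1]),"ang",np.arctan2(v[1],v[0]),"xang",np.arctan2(r[1,0],r[0,0]))
E
python3 st.py 50
```

```text
0.65 [ 143.5 -608.3  231.3] [0.973 0.23  0.   ] [ 0. -0. -1.] q [ 1.44  0.51 -0.24  1.5   0.13  1.15 -0.15] F [ 0.1 -0.3  0.2] [ 0.01 -0.02 -0.05] 85.44091433326476
tool delta [ 553.2 -613.2  131.3]
rad 804.1405606522214 ang -2.042563744308297 xang 0.2317937225749387
```

Twist seems to be required in each row.

Emit:
servo_tool([
  {"gripper": 255,"offset": [12,-9,0],"twist": 0},
  {"gripper": 255,"offset": [23,-17,0],"twist": 0},
  {"gripper": 255,"offset": [23,-17,0],"twist": 0},
  {"gripper": 255,"offset": [23,-17,0],"twist": 0},
  {"gripper": 255,"offset": [23,-17,0],"twist": 0},
  {"gripper": 255,"offset": [23,-17,0],"twist": 0},
  {"gripper": 255,"offset": [23,-17,0],"twist": 0},
  {"gripper": 255,"offset": [23,-17,0],"twist": 0},
  {"gripper": 255,"offset": [23,-17,0],"twist": 0},
  {"gripper": 255,"offset": [23,-17,0],"twist": 0},
  {"gripper": 255,"offset": [23,-17,0],"twist": 0},
  {"gripper": 255,"offset": [23,-17,0],"twist": 0},
  {"gripper": 255,"offset": [23,-17,0],"twist": 0},
  {"gripper": 255,"offset": [12,-9,0],"twist": 0},
])

```text
time_s: 1.82
eef_pos: [387.1, -319.0, 231.7]
ee_rot: [0.993, 0.118, 0.001, -0.0]
contact_force: [-0.3, 0.1, 0.2]
grip_width: -0.0
```

```bash
python3 st.py 50
```

```text
1.8167 [ 387.1 -319.   231.7] [0.972 0.234 0.002] [ 0.002  0.001 -1.   ] q [ 0.89  0.32 -0.34  1.82  0.12  1.02 -0.83] F [-0.3  0.1  0.2] [-0.03 -0.   -0.03] -0.04975741920275113
tool delta [ 251.2 -386.4  132.3]
rad 444.085713408839 ang -1.8489484932535474 xang 0.2361801846144918
```

Emit:
servo_tool([
  {"gripper": 255,"offset": [7,-11,0],"twist": 0},
  {"gripper": 255,"offset": [14,-22,0],"twist": 0},
  {"gripper": 255,"offset": [15,-23,0],"twist": 0},
  {"gripper": 255,"offset": [15,-23,0],"twist": 0},
  {"gripper": 255,"offset": [15,-23,5],"twist": 0},
  {"gripper": 255,"offset": [15,-23,10],"twist": 0},
  {"gripper": 255,"offset": [15,-23,10],"twist": 0},
  {"gripper": 255,"offset": [15,-23,10],"twist": 0},
  {"gripper": 255,"offset": [15,-23,10],"twist": 0},
  {"gripper": 255,"offset": [15,-23,10],"twist": 0},
  {"gripper": 255,"offset": [15,-23,10],"twist": 0},
  {"gripper": 255,"offset": [15,-23,10],"twist": 0},
  {"gripper": 255,"offset": [15,-23,10],"twist": 0},
  {"gripper": 255,"offset": [15,-23,10],"twist": 0},
  {"gripper": 255,"offset": [15,-23,10],"twist": 0},
  {"gripper": 255,"offset": [15,-23,10],"twist": 0},
  {"gripper": 255,"offset": [14,-22,10],"twist": 0},
  {"gripper": 255,"offset": [7,-11,5],"twist": 0},
  {"gripper": 255,"offset": [0,0,0],"twist": 0},
])

```text
time_s: 3.4
eef_pos: [540.1, 116.5, 100.5]
ee_rot: [0.993, 0.118, -0.0, -0.001]
contact_force: [0.4, 0.5, -0.2]
grip_width: -0.3
```

```bash
python3 st.py 2; python3 - <<'E'
from h import *
for c in("scene","top"):
    p,d=vision.camera(c);cv2.imwrite(f"pics/{c}2.png",cv2.resize(p[130:290,130:330,::-1],(750,600),interpolation=cv2.INTER_CUBIC))
E
```

```text
3.4 [540.1 116.5 100.5] [ 0.972  0.235 -0.   ] [-0.001  0.002 -1.   ] q [-0.01  0.55 -0.38  1.86  0.28  0.78 -1.87] F [ 0.4  0.5 -0.2] [ 0.01  0.02 -0.  ] -0.2921415198521186
tool delta [ 0.8  1.2 48.5]
rad 32.23668288659458 ang 0.2674556524346562 xang 0.23699884474366817
```

View pics/scene2.png

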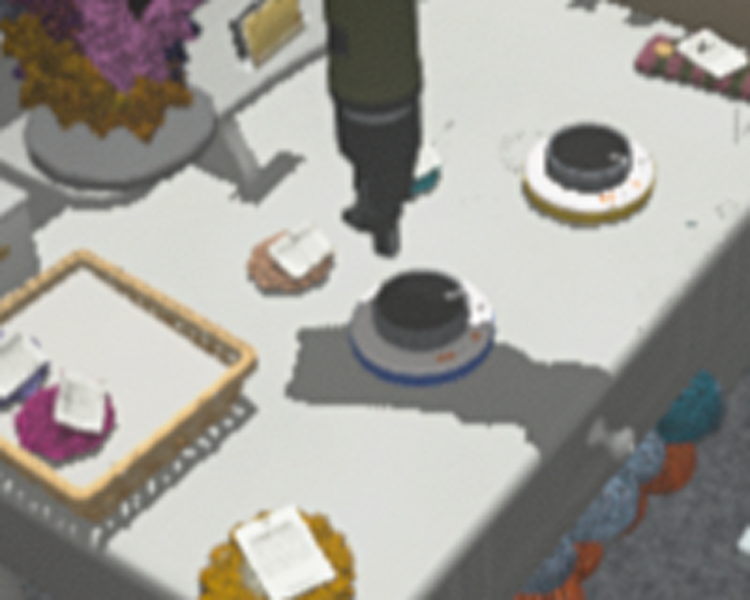

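View pics/top2.png

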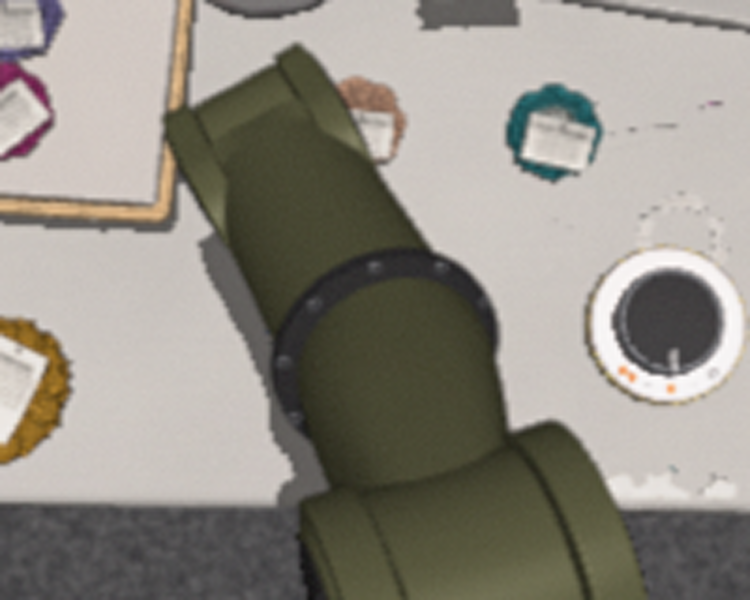

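Emit:
servo_tool([
  {"gripper": 255,"offset": [0,0,0],"twist": -0.12},
  {"gripper": 255,"offset": [0,0,3],"twist": -0.12},
  {"gripper": 255,"offset": [0,0,3],"twist": -0.12},
  {"gripper": 255,"offset": [0,0,3],"twist": -0.12},
  {"gripper": 255,"offset": [0,0,3],"twist": -0.12},
  {"gripper": 255,"offset": [0,0,3],"twist": -0.12},
  {"gripper": 255,"offset": [0,0,3],"twist": -0.12},
  {"gripper": 255,"offset": [0,0,3],"twist": -0.12},
  {"gripper": 255,"offset": [0,0,3],"twist": -0.12},
  {"gripper": 255,"offset": [0,0,4],"twist": -0.12},
  {"gripper": 255,"offset": [0,0,4],"twist": -0.12},
  {"gripper": 255,"offset": [0,0,4],"twist": -0.12},
  {"gripper": 255,"offset": [0,0,4],"twist": -0.13},
  {"gripper": 255,"offset": [0,0,0],"twist": 0},
  {"gripper": 255,"offset": [0,0,0],"twist": 0},
])

```text
time_s: 4.75
eef_pos: [540.5, 110.2, 61.5]
ee_rot: [0.625, 0.78, -0.0, 0.0]
contact_force: [-0.1, -0.7, 0.0]
grip_width: 0.1
```

```bash
python3 st.py 0
```

```text
4.75 [540.5 110.2  61.5] [-0.218  0.976 -0.001] [-0.    -0.001 -1.   ] q [ 0.24  0.69 -0.78  1.9   0.66  0.83 -0.67] F [-0.1 -0.7  0. ] [-0.01  0.01 -0.02] 0.13581979873269107
tool delta [ 5.2  1.7 11.5]
rad 31.615872274209714 ang 0.06921197827422913 xang 1.7907425775131838
```

Emit:
servo_tool([
  {"gripper": 255,"offset": [2.5,1,3],"twist": 0},
  {"gripper": 255,"offset": [2.5,0.5,4],"twist": 0},
  {"gripper": 255,"offset": [0,0,2],"twist": 0},
  {"gripper": 255,"offset": [0,0,1],"twist": 0},
  {"gripper": 255,"offset": [0,0,0],"twist": 0},
  {"gripper": 255,"offset": [0,0,0],"twist": 0},
])

```text
time_s: 5.25
eef_pos: [540.9, 117.5, 51.2]
ee_rot: [0.623, 0.782, -0.0, -0.0]
contact_force: [0.3, -0.8, 0.1]
grip_width: 0.1
```

```bash
python3 st.py 0
```

```text
5.25 [540.9 117.5  51.2] [-0.224  0.975 -0.   ] [-0. -0. -1.] q [ 0.22  0.71 -0.77  1.9   0.67  0.81 -0.69] F [ 0.3 -0.8  0.1] [-0.02 -0.02 -0.  ] 0.06870609402498275
tool delta [-1.9 -0.3  1.2]
rad 33.32457171901032 ang 0.2896001616619939 xang 1.7967138946009722
```

Now press gently.

Emit:
servo_tool([
  {"gripper": 255,"offset": [0,0,0.7],"twist": 0},
  {"gripper": 255,"offset": [0,0,0.7],"twist": 0},
  {"gripper": 255,"offset": [0,0,0],"twist": 0},
])

```text
time_s: 5.5
eef_pos: [541.1, 117.5, 50.2]
ee_rot: [0.623, 0.782, 0.0, 0.0]
contact_force: [0.0, 0.1, 1.3]
grip_width: 0.1
```

```bash
python3 st.py 0
```

```text
5.5 [541.1 117.5  50.2] [-0.224  0.975 -0.   ] [ 0. -0. -1.] q [ 0.22  0.71 -0.77  1.9   0.68  0.81 -0.69] F [0.  0.1 1.3] [0.02 0.1  0.01] 0.09514998503839243
tool delta [-1.8 -0.4  0.2]
rad 33.49657912619658 ang 0.2874550780058914 xang 1.7966672287240164
```

Emit:
servo_tool([
  {"gripper": 255,"offset": [0,0,0.5],"twist": 0},
  {"gripper": 255,"offset": [0,0,0],"twist": 0},
  {"gripper": 255,"offset": [0,0,0],"twist": 0},
])

```text
time_s: 5.75
eef_pos: [541.1, 117.6, 50.1]
ee_rot: [0.623, 0.782, 0.0, 0.0]
contact_force: [-2.3, -0.6, 8.1]
grip_width: -0.1
```

Emit:
servo_tool([
  {"gripper": 255,"offset": [-1.67,0.06,0],"twist": 0.05},
  {"gripper": 255,"offset": [-1.67,0.06,0],"twist": 0.05},
  {"gripper": 255,"offset": [-1.67,0.06,0],"twist": 0.05},
  {"gripper": 255,"offset": [-1.67,0.06,0],"twist": 0.05},
  {"gripper": 255,"offset": [0,0,0],"twist": 0},
])

```text
time_s: 6.17
eef_pos: [542.5, 111.9, 50.1]
ee_rot: [0.699, 0.715, 0.001, -0.0]
contact_force: [-2.0, 3.5, 5.6]
grip_width: -0.2
```

```bash
python3 st.py 0; python3 - <<'E'
from h import *
p,d=vision.camera("scene");cv2.imwrite(f"pics/scene3.png",cv2.resize(p[190:240,215:275,::-1],(720,600),interpolation=cv2.INTER_CUBIC))
E
```

```text
6.1667 [542.5 111.9  50.1] [-0.024  1.     0.002] [ 0.001  0.002 -1.   ] q [ 0.2   0.69 -0.71  1.9   0.64  0.78 -0.85] F [-2.   3.5  5.6] [ 0.64  0.37 -0.07] -0.22612409937712405
tool delta [ 3.7 -1.3  0.1]
rad 33.751210254336534 ang 0.11726768746126559 xang 1.5945443800490575
```

View pics/scene3.png

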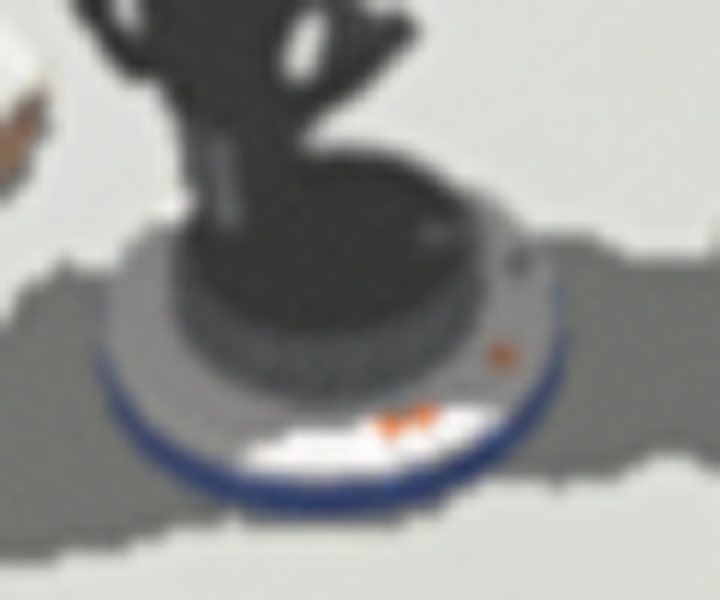

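```bash
cat > ptr.py <<'E'
from h import *
import sys
p,d=vision.camera("scene");cv2.imwrite(f"pics/{sys.argv[1]}.png",cv2.resize(p[195:235,220:270,::-1],(750,600),interpolation=cv2.INTER_CUBIC))
# rectify dial top plane: 4 px/mm?
C=(509,108)
m=vision.camera_model("scene");Rm=cv2.Rodrigues(np.array(m["rvec"],float))[0];t=np.array(m["tvec"],float).ravel()
q=np.mgrid[-75:75:.5,-75:75:.5]
X=np.stack([C[0]-q[0],C[1]-q[1],np.full(q[0].shape,50.)],-1)@Rm.T+t
mu=(X[...,0]/X[...,2]*m["fx"]+m["cx"]).astype(np.float32);mv=(X[...,1]/X[...,2]*m["fy"]+m["cy"]).astype(np.float32)
o=cv2.remap(p,mu,mv,cv2.INTER_CUBIC);cv2.imwrite(f"pics/{sys.argv[1]}r.png",cv2.resize(o[:,:,::-1],(600,600)))
for r in finder.place_of("dial_blue_pointer","scene")[:2]:
    w=ray("scene",r["at"],50);print(np.round(r["at"],1),round(r["confidence"],2),np.round(w,1),"ang from -x toward -y",np.arctan2(C[1]-w[1],C[0]-w[0]))
E
python3 ptr.py a1
```

```text
[252.8 210.9] 0.63 [475.   93.1  50. ] ang from -x toward -y 0.41341810634159243
```

View pics/a1r.png

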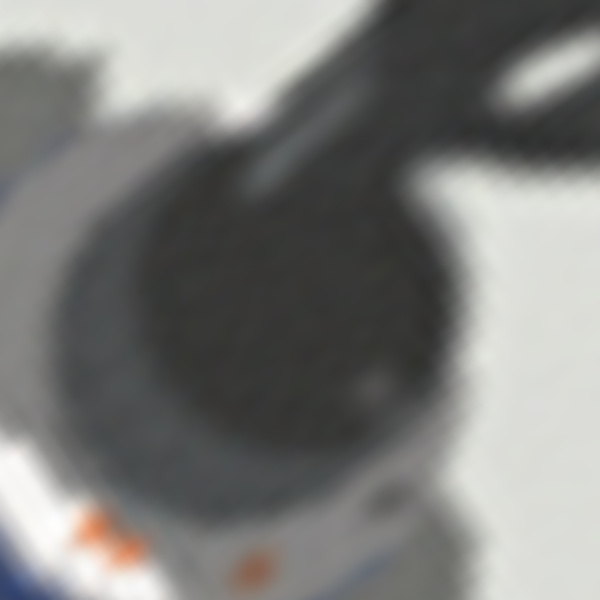

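Emit:
servo_tool([
  {"gripper": 255,"offset": [-1.67,0.06,0.3],"twist": 0.05},
  {"gripper": 255,"offset": [-1.67,0.06,0],"twist": 0.05},
  {"gripper": 255,"offset": [-1.67,0.06,0],"twist": 0.05},
  {"gripper": 255,"offset": [-1.67,0.06,0],"twist": 0.05},
  {"gripper": 255,"offset": [0,0,0],"twist": 0},
])

```text
time_s: 6.73
eef_pos: [542.6, 104.6, 50.1]
ee_rot: [0.767, 0.642, 0.001, 0.0]
contact_force: [-1.7, -0.1, 9.1]
grip_width: -0.3
```

```bash
python3 st.py 0;python3 ptr.py a2
```

```text
6.7333 [542.6 104.6  50.1] [0.175 0.985 0.001] [ 0.002  0.    -1.   ] q [ 0.18  0.68 -0.66  1.91  0.59  0.76 -0.99] F [-1.7 -0.1  9.1] [ 0.05  0.41 -0.05] -0.28535260013133185
tool delta [10.5 -3.4  0.1]
rad 33.77416418375047 ang -0.099655474893845 xang 1.3945033356798457
[255.5 213. ] 0.73 [461.2  96.5  50. ] ang from -x toward -y 0.2362432879004037
```

View pics/a2r.png

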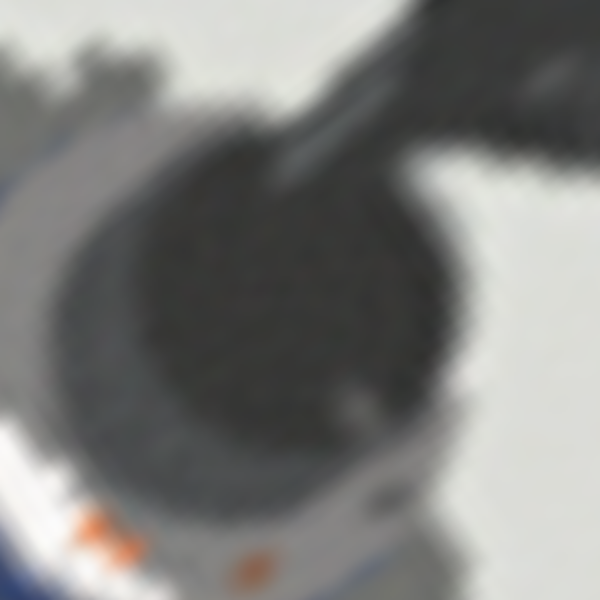

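Emit:
servo_tool([
  {"gripper": 255,"offset": [-1.67,0.06,0],"twist": 0.05},
  {"gripper": 255,"offset": [-1.67,0.06,0],"twist": 0.05},
  {"gripper": 255,"offset": [-1.67,0.06,0],"twist": 0.05},
  {"gripper": 255,"offset": [-1.67,0.06,0],"twist": 0.05},
  {"gripper": 255,"offset": [-1.67,0.06,0],"twist": 0.05},
  {"gripper": 255,"offset": [0,0,0],"twist": 0},
])

```text
time_s: 7.33
eef_pos: [540.6, 96.4, 50.1]
ee_rot: [0.841, 0.541, 0.001, 0.0]
contact_force: [-2.3, 0.7, 10.0]
grip_width: 0.3
```

```bash
python3 st.py 0;python3 ptr.py a3
```

```text
7.3333 [540.6  96.4  50.1] [0.414 0.91  0.001] [ 0.001  0.    -1.   ] q [ 0.15  0.66 -0.59  1.92  0.54  0.73 -1.18] F [-2.3  0.7 10. ] [ 0.17  0.42 -0.04] 0.272122130954579
tool delta [17.7 -7.4  0.1]
rad 33.60957040143055 ang -0.3512266442245442 xang 1.1443400568290998
[255.5 211. ] 0.57 [466.9  88.3  50. ] ang from -x toward -y 0.43807819701659745
```

View pics/a3r.png

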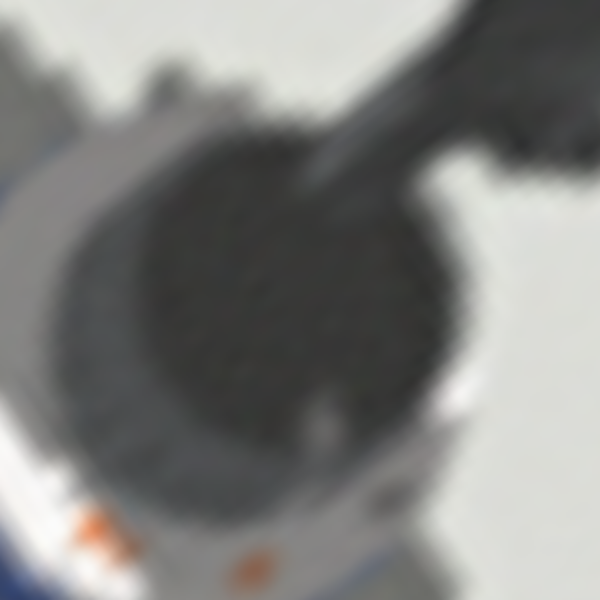

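Pointer now lies within about 0.05 rad of SOFT. I'll lift straight off.

Emit:
servo_tool([
  {"gripper": 255,"offset": [0,0,-2],"twist": 0},
  {"gripper": 255,"offset": [0,0,-6],"twist": 0},
  {"gripper": 255,"offset": [0,0,-12],"twist": 0},
  {"gripper": 255,"offset": [0,0,-18],"twist": 0},
  {"gripper": 255,"offset": [0,0,-20],"twist": 0},
  {"gripper": 255,"offset": [0,0,-20],"twist": 0},
  {"gripper": 255,"offset": [0,0,-20],"twist": 0},
  {"gripper": 255,"offset": [0,0,-12],"twist": 0},
  {"gripper": 255,"offset": [0,0,0],"twist": 0},
  {"gripper": 255,"offset": [0,0,0],"twist": 0},
])

```text
time_s: 8.27
eef_pos: [540.4, 95.9, 159.5]
ee_rot: [0.84, 0.542, 0.0, 0.0]
contact_force: [0.3, -0.4, -0.6]
grip_width: -0.0
```

```bash
python3 st.py 0;python3 ptr.py a4
```

```text
8.2667 [540.4  95.9 159.5] [0.412 0.911 0.   ] [ 0.001 -0.    -1.   ] q [ 0.23  0.52 -0.69  1.8   0.4   0.96 -1.05] F [ 0.3 -0.4 -0.6] [ 0.04 -0.02 -0.01] -0.0029705927839979458
tool delta [ 18.2  -7.6 109.5]
rad 33.661973840002844 ang -0.3681012323319567 xang 1.146575448311019
[255.1 210.1] 0.72 [470.7  85.3  50. ] ang from -x toward -y 0.533891773696195
```

View pics/a4r.png

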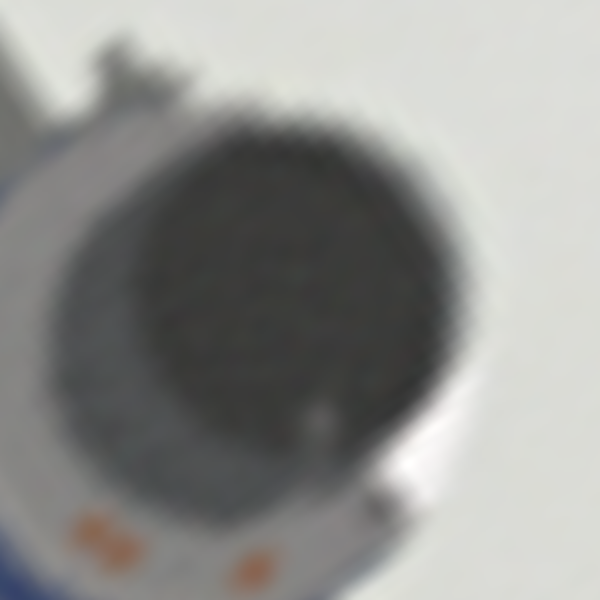

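View pics/a4.png

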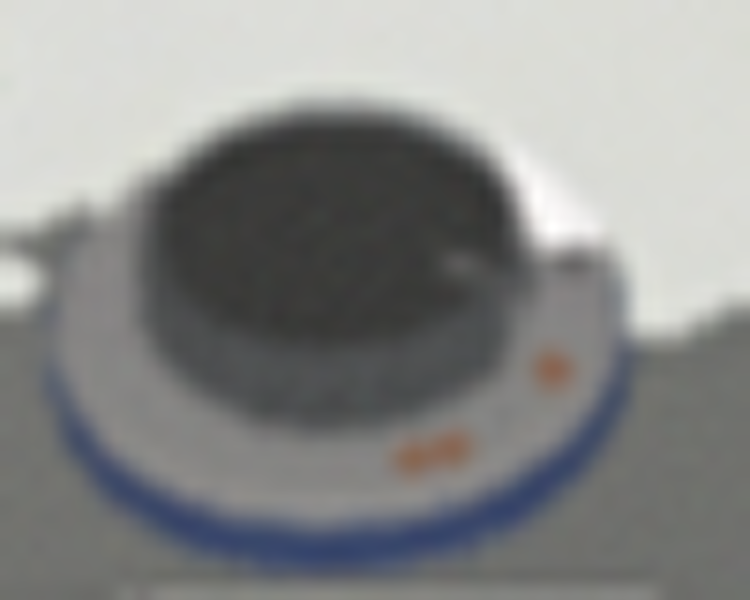

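Emit:
servo_tool([
  {"gripper": 255,"offset": [-11,2,-4],"twist": 0},
  {"gripper": 255,"offset": [-23,4,-4],"twist": 0},
  {"gripper": 255,"offset": [-23,5,-4],"twist": 0},
  {"gripper": 255,"offset": [-23,5,-4],"twist": 0},
  {"gripper": 255,"offset": [-23,5,-4],"twist": 0},
  {"gripper": 255,"offset": [-23,5,-4],"twist": 0},
  {"gripper": 255,"offset": [-23,5,-4],"twist": 0},
  {"gripper": 255,"offset": [-23,5,-4],"twist": 0},
  {"gripper": 255,"offset": [-23,5,-4],"twist": 0},
  {"gripper": 255,"offset": [-23,5,-4],"twist": 0},
  {"gripper": 255,"offset": [-23,5,-4],"twist": 0},
  {"gripper": 255,"offset": [-23,5,-4],"twist": 0},
  {"gripper": 255,"offset": [-23,5,-4],"twist": 0},
  {"gripper": 255,"offset": [-23,5,0],"twist": 0},
  {"gripper": 255,"offset": [-23,5,0],"twist": 0},
  {"gripper": 255,"offset": [-23,5,0],"twist": 0},
  {"gripper": 255,"offset": [-23,5,0],"twist": 0},
  {"gripper": 255,"offset": [-23,4,0],"twist": 0},
  {"gripper": 255,"offset": [-11,2,0],"twist": 0},
  {"gripper": 255,"offset": [0,0,0],"twist": 0},
])

```text
time_s: 10.03
eef_pos: [447.5, -319.3, 210.0]
ee_rot: [0.841, 0.54, -0.001, -0.001]
contact_force: [-0.2, 1.3, -0.2]
grip_width: -0.1
```

```bash
python3 st.py 0; python3 - <<'E'
from h import *
p,d=vision.camera("top");cv2.imwrite("pics/top5.png",cv2.resize(p[180:250,190:270,::-1],(800,600),interpolation=cv2.INTER_CUBIC))
cv2.imwrite("pics/top5w.png",cv2.resize(p[100:292,90:410,::-1],(800,480)))
E
```

```text
10.0333 [ 447.5 -319.3  210. ] [ 0.416  0.909 -0.001] [-0.002  0.    -1.   ] q [ 1.04  0.47 -0.7   1.73  0.34  1.07 -0.21] F [-0.2  1.3 -0.2] [ 0.04  0.03 -0.02] -0.10100484556696011
tool delta [434.6 -95.5 159.9]
rad 431.7076691048072 ang -1.7137295558192638 xang 1.1417753113197784
```

View pics/top5.png

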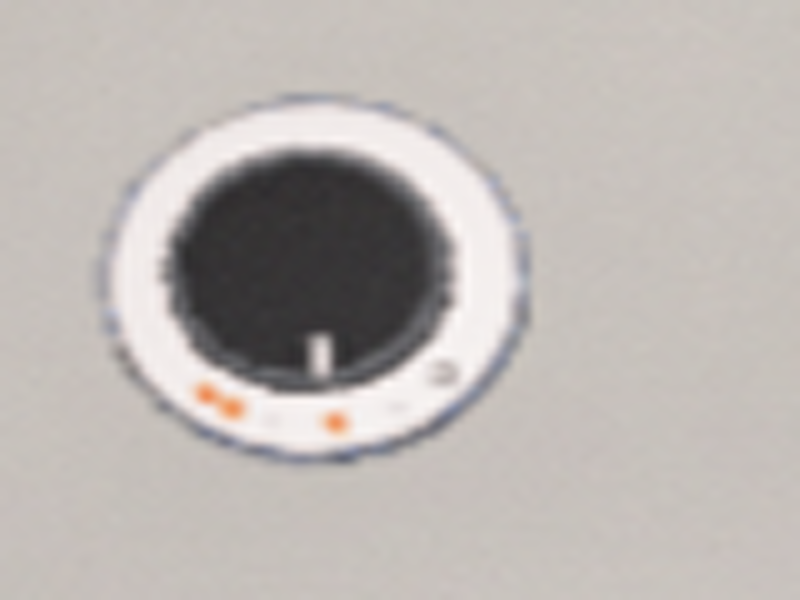

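View pics/top5w.png

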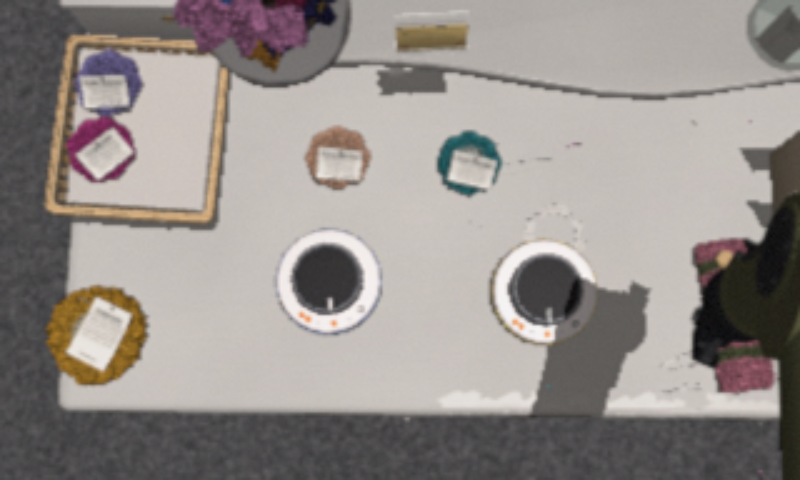

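The blue pointer (320,355 in the zoomed picture) points at the single orange dot (335,422). The yellow dial is still at SOFT, the goods are where they were, and the hand is clear.

```bash
python3 -c "
from plant import env
print(env.sign_off())"
```

```text
the job is handed in; nothing more can be done
None
```

The blue dimmer is now on SOFT, and the job was handed in at about 10 s of the 40 s allowed. I pressed the closed fingertips on the dial top about 33 mm from the axis and turned it clockwise by about 0.7 rad. The vertical force read 5.6 to 10 N during the turn, against about 8 N intended. I then lifted off and moved the hand clear.

**Last checks:**
- **Blue dial:** the top picture, taken after the hand was away, shows the pointer at the single orange dot.
- **Yellow dial and goods:** the yellow dial still points at SOFT. The coasters and both scrubbies look where they were. The arm partly hid the glasses sleeve in the last picture, but what showed of it looked unmoved.
- **Hand:** the tool was at 210 mm height with about 1 N of measured force, which I take as sensor noise.

**What failed or disagreed:**
- My first move call was refused because the rows had no twist value; nothing moved.
- The network's pointer readings in the slanted scene view were off by up to about 0.37 rad. I judged the dial from the rectified scene pictures and the top picture instead.

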